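Slide the battery box against the green stop

TASK

Push the heavy, upright battery box along the desk until its long side rests flat against the green stop bar, roughly in the middle of the bar. It tips easily when pushed high, so push it low, near its base; keep it upright and on the desk, do not lift or carry it, and leave the can, the small carton and the tape roll alone. Finish with the hand clear of everything.

Things in the scene. Friction and masses are not known exactly. Their poses are not given: they have to be found in the camera images.
- battery_box: Loose upright box, 1.6-2.4 kg: black base 160 (own x) x 84 (own y) x 45 mm high, then yellow case 150 x 74 mm up to 170 mm; steel bar handle along x on top, up to 206 mm. Origin: centre of underside, z up. Starts between the stops, y within about 0.2 rad of the line joining them; pushed along its y, on a long side of the base. Slides (8-18 N) if pushed below 40 mm; can tip if pushed above 55 mm.
- green_stop: Green bar fixed to the desk, 200 mm along own x, 24 mm along own y, 36 mm high, on a flat green strip 64 mm wide. Origin: centre of underside, z up. Its side facing the box is one of its two long sides (normal to y); it may lie left or right of the box. With the box flat against it the origins are 54 mm apart along the bar's y.
- red_stop: Red bar fixed to the desk, same shape and axes as the green one and parallel to it, at the other side of the box. Not the destination.
- can: Bystander: upright can, diameter 66 mm, 110 mm high. Origin at the centre of its underside.
- carton: Bystander: small cardboard carton 100 x 80 mm, 70 mm high. Origin at the centre of its underside.
- tape_roll: Bystander: orange roll lying flat, outside diameter 100 mm, 48 mm high. Origin at the centre of its underside.
Mind the look-alikes: they are no part of the job. There is more than one size of the battery_box; the one meant has the size given above.

How it is judged (in metres and radians):
At the end, for the whole second after the job is handed in: The battery box stands upright and still on the desk, its long side against the green bar (gap at its middle under 8 mm, square to it within 5 degrees), its middle within 35 mm of the bar's middle (y of battery_box in the frame of green_stop between -0.062 and 0.062 m and x of battery_box in the frame of green_stop between -0.035 and 0.035 m and angle between the y axis of battery_box and the y axis of green_stop, either way round below 0.09 rad and angle between battery_box's own z axis and vertical below 0.05 rad and height (world z) of battery_box below 0.005 m and linear speed of battery_box below 0.01 m/s); the robot touches nothing.
It fails at once if the battery box tips by more than 12 degrees (angle between battery_box's own z axis and vertical above 0.21 rad).
It fails at once if the battery box is lifted off the desk (height (world z) of battery_box above 0.014 m).
It fails at once if the can is disturbed (moved more than 20 mm) (distance of can from where it was at the start of the episode above 0.02 m).
It fails at once if the carton is disturbed (moved more than 20 mm) (distance of carton from where it was at the start of the episode above 0.02 m).
It fails at once if the tape roll is disturbed (moved more than 20 mm) (distance of tape_roll from where it was at the start of the episode above 0.02 m).
It also fails if it takes over 45 s, if anything falls off the work surface, if the arm or the gripper's body presses on something with over 40 N, if the wrist force passes 120 N, or if a joint passes its speed limit or range.

ROBOT

A 6-joint arm with a two-finger parallel gripper is mounted at the origin on the work surface. World frame = base frame: x ahead of the robot, y to its left, z up, the work surface at z = 0. Lengths are in m, angles in degrees, forces in N, time in s.
With the tool pointing down it reaches from about 0.275 to 0.875 m from the base axis. Payload 12.5 kg.
Tool frame: the origin (TCP) lies at the very end of the fingers, on their centre line; the grasp point (between the pads) lies 19 mm behind it; z points along the fingers, y is the direction in which the jaws open and shut (so a half turn about z gives the same grasp; the last joint's range is limited). The gripper opens to 85 mm and grips with 20 to 120 N. Pads are 22 mm wide; open, the fingers measure 114 mm over their backs; the gripper's body (76 mm by 85 mm) begins 54 mm behind the grasp point. The pads swing forward as they close: fully open they stand 13 mm farther back than shut.
Start: joints at [-78.587, 20.094, 94.641, -0, 65.266, -4.847], TCP at [0.154, -0.528, 0.231] pointing down, gripper open.
Joint ranges: [-157.81, 157.81], [-45, 120.19], [0.68, 151.7], [-89.99, 269.99], [4.06, 180], [-164.3, 164.3]. Speed limits (degrees/s): [127.2, 127.2, 159.86, 180, 180, 180].

INTERFACE

Orientations are given as [roll, pitch, yaw] about the fixed x, y, z axes, in that order (R = Rz(yaw) Ry(pitch) Rx(roll)).
In Python, from rig import robot, get_image gives the robot as it stands.
- The arm moves only by the shell command python3 -m jog 'ROWS' [FORCE]. ROWS is JSON, a list of rows, each an object with "rot": the turn, a rotation vector about the world's x, y, z in degrees, a list of three; "dp": the shift along the world's x, y, z in mm, a list of three; "jaw": the opening in per cent of the stroke, from 0 (shut) to 100 (fully open). In form: [{"rot": [ax, ay, az], "dp": [tx, ty, tz], "jaw": jaw}, ...]. A call has 1 to 10 rows; each row shifts and turns the commanded pose from where the row before left it; what a row does not reach is not made up. A row lasts 1/10 s, in which the tool goes at most 50 mm and 8.59 degrees, less where a joint would pass 70% of its speed; a pose out of reach is approached as far as the arm can. A call with a gripper value outside its range is refused whole. The fingers move at their own pace and stop on an object; FORCE is the grip in N (left out, the last holds). Time passes only in rows, so rows that do not move let the fingers close. It gives the time, the measured TCP pose, the force and the opening at its end, in the units of the state.
- robot.read_state(): the state, without advancing time (a new reading comes with each control period).
- get_image(name): name is "side" or "top"; returns a dict with "pixels" (420x560x3 uint8, blue, green, red), "range_z" (420x560 float32, m along the optical axis (not along the pixel's ray), 0 where there is no reading), "K" (3x3 intrinsics, pixels), "camera_from_world" (4x4, takes a point from world to camera coordinates). Camera axes: x right, y down, z forward; pixel columns grow to the right and rows downward; lengths in m; the calibration is good to about 2 mm. A picture is of the moment at which its call begins.
- robot.close_job(): hands the job in, once; it reports no verdict.
The state is a dict: "time_s": time; "joints": joint angles; "dq": joint speeds; "joint_efforts": joint torques, N m; "eef_pos": TCP position; "ee_rot": TCP orientation; "contact_force": force on the tool from outside, world axes, zero at the start; "moment": the same for the moment, N m; "gripper_width": finger opening in m.
Only numpy, scipy, OpenCV 4.12 (cv2) and the standard library are available. Lean on these libraries where they do the work, as an engineer would, in place of code of your own. Each camera call takes 0.05 s, during which the arm holds its last target.

## Working session

There is one attempt and no reset: what is moved stays moved. The work goes in short steps, Python scripts to look and compute and a shell command to move; the robot and the scene stay as the last step left them, time stands still between calls to the robot, and variables do not carry over. Pictures are saved under pics/ and viewed, and the job is handed in when it is done.

```bash
ls; mkdir -p pics; cat > h.py <<'E'
import numpy as np,cv2
from rig import robot,get_image
def grab(n,tag):
    im=get_image(n); cv2.imwrite(f'pics/{tag}.png',im['pixels']); np.savez(f'{tag}.npz',**im); return im
def load(tag): return dict(np.load(f'{tag}.npz'))
def world(im):
    z=im['range_z'];h,w=z.shape;u,v=np.meshgrid(np.arange(w),np.arange(h))
    K=im['K'];p=np.stack([(u-K[0,2])/K[0,0]*z,(v-K[1,2])/K[1,1]*z,z,np.ones_like(z)],-1)
    return (p@np.linalg.inv(im['camera_from_world']).T)[...,:3]
E
python3 - <<'E'
from h import *
grab('top','top0');grab('side','side0');print(robot.read_state())
E
```

```text
pics
{'time_s': 0.1, 'joints': array([-7.85862039e+01,  2.01223318e+01,  9.46736014e+01, -1.02509865e-03,
        6.52644933e+01, -4.84750659e+00]), 'dq': array([-0.02144345, -0.09521593, -0.22253515,  0.03077306,  0.13646674,
        0.05446893]), 'joint_efforts': array([ 5.08950197e-04, -5.06831431e+01, -2.91877824e+01, -5.90005357e-05,
        2.65991555e-03, -2.12939221e-05]), 'eef_pos': array([ 0.15396896, -0.52769987,  0.2307998 ]), 'ee_rot': array([-1.79939711e+02, -4.17902685e-03,  1.62617299e+01]), 'contact_force': array([-0.69231191,  0.33539356,  0.28697719]), 'moment': array([ 0.0356406 , -0.00969064,  0.0719129 ]), 'gripper_width': 0.08520929233404648}
```

View pics/top0.png

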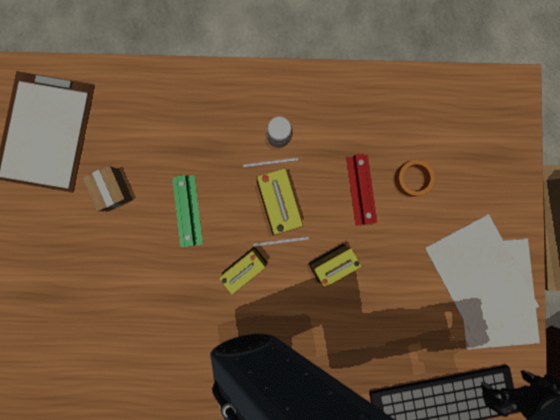

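View pics/side0.png

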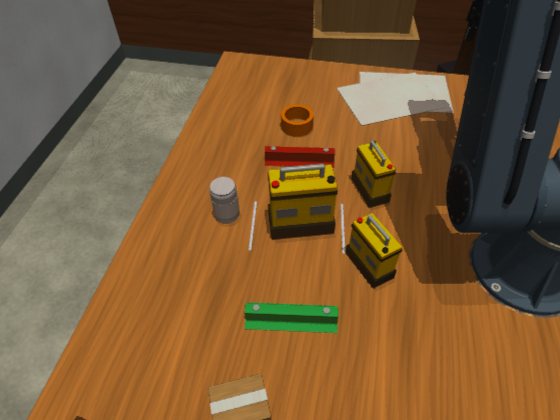

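Top view: green bar at about (188,211), the large box at (280,202), red bar at (362,190), can (279,131), carton (107,187), tape roll (416,178). Two smaller look-alike boxes stand at (243,271) and (336,266). White lines mark the lane.

```bash
python3 - <<'E'
from h import *
for t in ['top0','side0']:
    im=load(t);P=world(im)
    hsv=cv2.cvtColor(im['pixels'],cv2.COLOR_BGR2HSV);H,S,V=hsv[...,0],hsv[...,1],hsv[...,2]
    ok=im['range_z']>0
    def box(n,m):
        m=m&ok
        k,l,s,c=cv2.connectedComponentsWithStats(m.astype(np.uint8))
        for i in range(1,k):
            if s[i,4]<60: continue
            p=P[l==i]; r=cv2.minAreaRect((p[:,:2]*1000).astype(np.float32))
            print(t,n,'px',c[i].round(),'n',s[i,4],'rect',np.round(r[0]),np.round(r[1]),round(r[2],1),'z',np.round(np.percentile(p[:,2],[2,50,98]),3))
    box('green bar',(H>45)&(H<80)&(S>120)&(P[...,2]>.028)&(P[...,2]<.045))
    box('green all',(H>45)&(H<80)&(S>120))
    box('red bar',((H<5)|(H>174))&(S>150)&(P[...,2]>.028)&(P[...,2]<.045))
    box('yellow top',(H>22)&(H<35)&(S>150)&(P[...,2]>.12)&(P[...,2]<.18))
    box('tall any',(P[...,2]>.03)&(P[...,2]<.22)&(P[...,0]>.2))
E
```

```text
top0 green bar px [185. 191.] n 68 rect [556. 236.] [117.  24.] 9.1 z [0.029 0.034 0.04 ]
top0 green all px [188. 205.] n 359 rect [518. 237.] [191.  48.] 7.4 z [-0.003  0.013  0.037]
top0 red bar px [364. 189.] n 559 rect [ 589. -268.] [197.  25.] 8.8 z [0.029 0.035 0.039]
top0 yellow top px [280. 201.] n 1344 rect [543. -29.] [149.  75.] 17.9 z [0.165 0.169 0.173]
top0 yellow top px [337. 267.] n 652 rect [ 378. -182.] [ 54. 109.] 30.2 z [0.12  0.123 0.127]
top0 yellow top px [242. 272.] n 567 rect [361.  61.] [ 53. 108.] 40.1 z [0.121 0.123 0.127]
top0 tall any px [279. 131.] n 589 rect [735. -25.] [63. 63.] 28.6 z [0.038 0.108 0.113]
top0 tall any px [364. 189.] n 617 rect [ 588. -269.] [199.  25.] 8.6 z [0.031 0.036 0.04 ]
top0 tall any px [416. 178.] n 554 rect [ 621. -411.] [99. 98.] 43.0 z [0.031 0.047 0.051]
top0 tall any px [106. 189.] n 1341 rect [573. 444.] [103.  82.] 25.2 z [0.033 0.069 0.074]
top0 tall any px [279. 202.] n 1945 rect [540. -28.] [156.  80.] 17.9 z [0.044 0.17  0.206]
top0 tall any px [185. 211.] n 636 rect [517. 231.] [199.  25.] 8.3 z [0.031 0.035 0.04
[... 1071 characters left out ...]
ect [ 379. -175.] [ 59. 117.] 30.9 z [0.031 0.105 0.149]
side0 tall any px [300. 150.] n 459 rect [ 589. -265.] [198.  31.] 9.6 z [0.03  0.035 0.039]
side0 tall any px [302. 198.] n 4199 rect [541. -24.] [161.  84.] 17.7 z [0.035 0.142 0.204]
side0 tall any px [224. 197.] n 935 rect [736. -19.] [64. 64.] 69.2 z [0.034 0.096 0.111]
side0 tall any px [452. 217.] n 140 rect [225.  62.] [ 8. 91.] 13.6 z [0.191 0.21  0.219]
side0 tall any px [374. 247.] n 2295 rect [362.  66.] [ 62. 117.] 39.7 z [0.031 0.112 0.149]
side0 tall any px [292. 310.] n 1015 rect [518. 235.] [199.  26.] 8.4 z [0.031 0.035 0.039]
side0 tall any px [240. 400.] n 2272 rect [573. 447.] [101.  80.] 24.7 z [0.066 0.069 0.073]
```

```bash
python3 - <<'E'
import cv2
a=cv2.imread('pics/top0.png')[110:310,150:450]
cv2.imwrite('pics/top0c.png',cv2.resize(a,None,fx=2.6,fy=2.6,interpolation=cv2.INTER_CUBIC))
E
```

```text
(no output)
```

View pics/top0c.png

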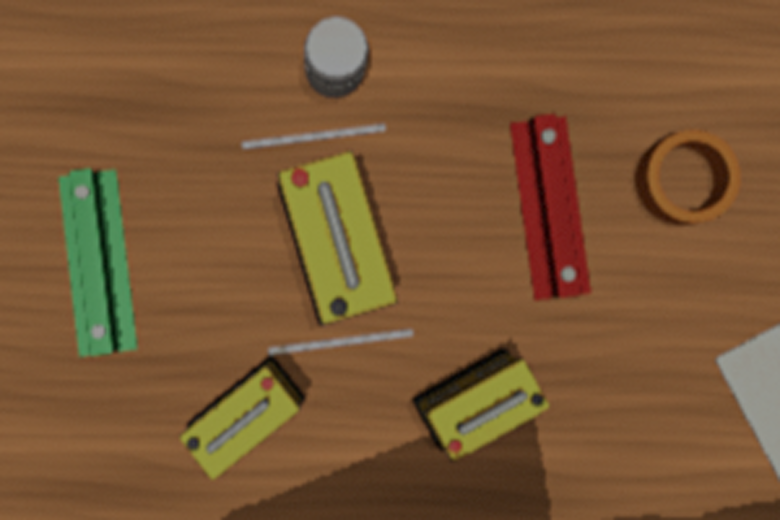

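```bash
python3 -m jog '[{"rot":[0,0,4.57],"dp":[20.7,20.7,0],"jaw":100},{"rot":[0,0,4.57],"dp":[20.7,20.7,0],"jaw":100},{"rot":[0,0,4.57],"dp":[20.7,20.7,0],"jaw":100},{"rot":[0,0,4.57],"dp":[20.7,20.7,0],"jaw":100},{"rot":[0,0,4.57],"dp":[20.7,20.7,0],"jaw":100},{"rot":[0,0,4.57],"dp":[20.7,20.7,0],"jaw":100},{"rot":[0,0,4.57],"dp":[20.7,20.7,0],"jaw":100},{"rot":[0,0,4.57],"dp":[20.7,20.7,0],"jaw":100},{"rot":[0,0,4.57],"dp":[20.7,20.7,0],"jaw":100},{"rot":[0,0,4.57],"dp":[20.7,20.7,0],"jaw":100}]'
python3 -m jog '[{"rot":[0,0,4.57],"dp":[20.7,20.7,0],"jaw":100},{"rot":[0,0,4.57],"dp":[20.7,20.7,0],"jaw":100},{"rot":[0,0,4.57],"dp":[20.7,20.7,0],"jaw":100},{"rot":[0,0,4.57],"dp":[20.7,20.7,0],"jaw":100},{"rot":[0,0,4.57],"dp":[20.7,20.7,0],"jaw":100},{"rot":[0,0,4.57],"dp":[20.7,20.7,0],"jaw":100},{"rot":[0,0,4.57],"dp":[20.7,20.7,0],"jaw":100},{"rot":[0,0,4.57],"dp":[20.7,20.7,0],"jaw":100},{"rot":[0,0,4.57],"dp":[20.7,20.7,0],"jaw":100},{"rot":[0,0,4.57],"dp":[20.7,20.7,0],"jaw":100}]'
python3 -m jog '[{"rot":[6.67,2.13,0],"dp":[0,0,0],"jaw":100},{"rot":[6.67,2.13,0],"dp":[0,0,0],"jaw":100},{"rot":[6.67,2.13,0],"dp":[0,0,0],"jaw":100},{"rot":[6.67,2.13,0],"dp":[0,0,0],"jaw":100},{"rot":[6.67,2.13,0],"dp":[0,0,0],"jaw":100},{"rot":[0,0,0],"dp":[0,0,0],"jaw":100}]'
python3 - <<'E'
from h import *
from scipy.spatial.transform import Rotation as R
grab('top','top1');grab('side','side1');s=robot.read_state();print(s['joints'].round(1),s['eef_pos'],R.from_euler('xyz',s['ee_rot'],degrees=True).as_matrix().round(3),s['contact_force'].round(1))
E
```

```text
time_s: 1.1
eef_pos: [0.3617, -0.3199, 0.2311]
ee_rot: [-180.0, -0.0, 62.1]
contact_force: [-0.1, -0.4, 0.2]
gripper_width: 0.0855
time_s: 2.1
eef_pos: [0.5686, -0.113, 0.2309]
ee_rot: [-180.0, -0.0, 107.8]
contact_force: [-0.4, 0.8, -0.2]
gripper_width: 0.0849
time_s: 2.7
eef_pos: [0.5676, -0.1153, 0.2291]
ee_rot: [-179.8, -35.3, 107.4]
contact_force: [-0.5, -0.1, -0.1]
gripper_width: 0.0854
[-26.8  34.9  78.4  24.1  92.5 -48.9] [ 0.56794951 -0.11421929  0.23061525] [[-0.248  0.953 -0.174]
 [ 0.782  0.303  0.545]
 [ 0.572 -0.001 -0.82 ]] [ 0.3 -0.2  0.9]
```

View pics/side1.png

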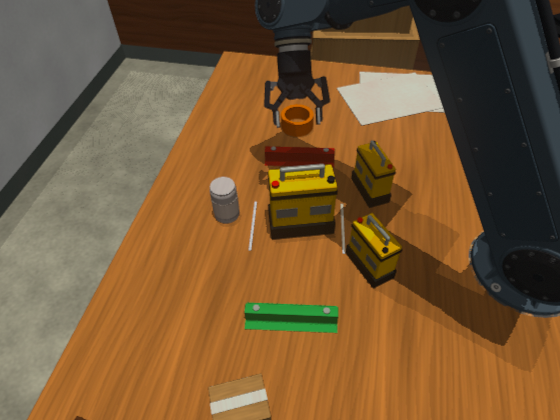

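View pics/top1.png

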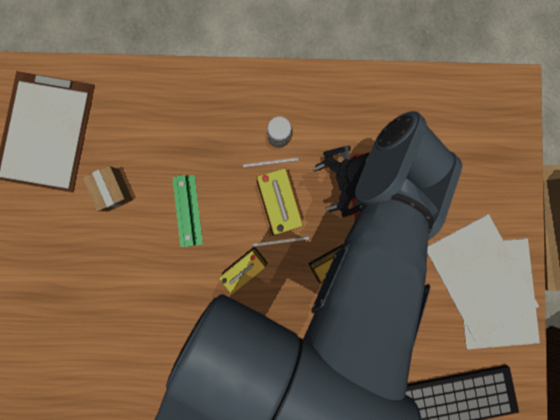

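Side view: the hand at (297,85) is open with both fingers facing the box; the forearm passes over the look-alike at (375,170), so I check its clearance there for the descent.

```bash
python3 - <<'E'
from h import *
im=load('side1');P=world(im)
for (u,v) in [(297,10),(297,60),(340,5),(390,8),(420,20),(294,40)]: print('side',u,v,P[v,u].round(3))
im=load('top1');P=world(im)
for (u,v) in [(400,130),(435,180),(395,215),(370,270),(340,250),(345,290),(320,330),(425,290)]: print('top',u,v,P[v,u].round(3))
E
```

```text
side 297 10 [ 0.584 -0.171  0.483]
side 297 60 [ 0.582 -0.168  0.377]
side 340 5 [0.435 0.677 0.895]
side 390 8 [ 0.41  -0.101  0.533]
side 420 20 [0.374 0.072 0.601]
side 294 40 [ 0.592 -0.186  0.411]
top 400 130 [ 0.646 -0.218  0.488]
top 435 180 [ 0.568 -0.285  0.466]
top 395 215 [ 0.505 -0.187  0.561]
top 370 270 [ 0.433 -0.139  0.609]
top 340 250 [ 0.454 -0.11   0.554]
top 345 290 [ 0.409 -0.104  0.625]
top 320 330 [ 0.366 -0.071  0.647]
top 425 290 [ 0.403 -0.222  0.58 ]
```

```bash
python3 -m jog '[{"rot":[0,0,0],"dp":[0,0,-20],"jaw":100},{"rot":[0,0,0],"dp":[0,0,-20],"jaw":100},{"rot":[0,0,0],"dp":[0,0,-20],"jaw":100},{"rot":[0,0,0],"dp":[0,0,-20],"jaw":100},{"rot":[0,0,0],"dp":[0,0,-20],"jaw":100},{"rot":[0,0,0],"dp":[0,0,-20],"jaw":100},{"rot":[0,0,0],"dp":[0,0,-20],"jaw":100},{"rot":[0,0,0],"dp":[0,0,-20],"jaw":100},{"rot":[0,0,0],"dp":[0,0,-20],"jaw":100},{"rot":[0,0,0],"dp":[0,0,0],"jaw":100}]'
python3 -m jog '[{"rot":[0,0,0],"dp":[0,0,-10],"jaw":100},{"rot":[0,0,0],"dp":[0,0,-10],"jaw":100},{"rot":[0,0,0],"dp":[0,0,-10],"jaw":100},{"rot":[0,0,0],"dp":[0,0,-7],"jaw":100},{"rot":[0,0,0],"dp":[0,0,0],"jaw":100}]'
python3 - <<'E'
from h import *
grab('top','top2');im=grab('side','side2')
a=im['pixels'][60:310,180:430];cv2.imwrite('pics/side2c.png',cv2.resize(a,None,fx=2.4,fy=2.4,interpolation=cv2.INTER_CUBIC))
E
```

```text
time_s: 3.8
eef_pos: [0.5668, -0.1133, 0.0487]
ee_rot: [-179.8, -35.1, 107.5]
contact_force: [-0.2, 0.2, -0.7]
gripper_width: 0.0854
time_s: 4.3
eef_pos: [0.5676, -0.1138, 0.0133]
ee_rot: [-179.9, -35.1, 107.6]
contact_force: [0.0, 0.2, 0.5]
gripper_width: 0.0856
```

View pics/side2c.png

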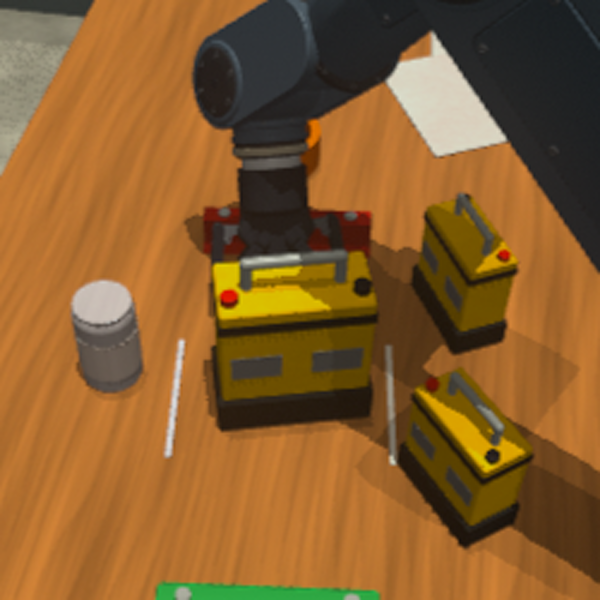

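View pics/top2.png

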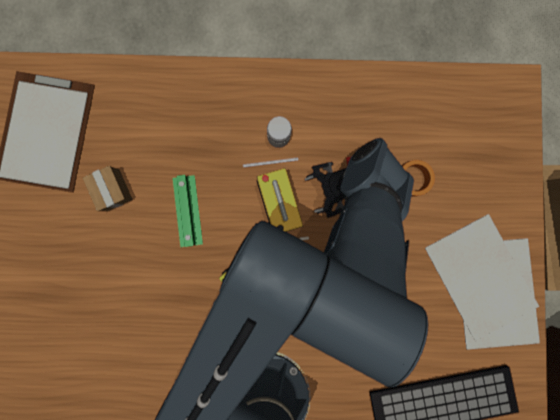

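The fingers stand low behind the box's base, centred on it, with the wrist clear above the red bar. I approach along the box's normal until contact.

```bash
python3 -m jog '[{"rot":[0,0,0],"dp":[-1.5,4.8,0],"jaw":100},{"rot":[0,0,0],"dp":[-1.5,4.8,0],"jaw":100},{"rot":[0,0,0],"dp":[-1.5,4.8,0],"jaw":100},{"rot":[0,0,0],"dp":[-1.5,4.8,0],"jaw":100},{"rot":[0,0,0],"dp":[-1.5,4.8,0],"jaw":100}]'
python3 -m jog '[{"rot":[0,0,0],"dp":[-0.6,1.9,0],"jaw":100},{"rot":[0,0,0],"dp":[-0.6,1.9,0],"jaw":100},{"rot":[0,0,0],"dp":[-0.6,1.9,0],"jaw":100},{"rot":[0,0,0],"dp":[-0.6,1.9,0],"jaw":100},{"rot":[0,0,0],"dp":[-0.6,1.9,0],"jaw":100}]'
python3 -m jog '[{"rot":[0,0,0],"dp":[-0.6,1.9,0],"jaw":100},{"rot":[0,0,0],"dp":[-0.6,1.9,0],"jaw":100},{"rot":[0,0,0],"dp":[-0.6,1.9,0],"jaw":100},{"rot":[0,0,0],"dp":[-0.6,1.9,0],"jaw":100},{"rot":[0,0,0],"dp":[-0.6,1.9,0],"jaw":100}]'
```

```text
time_s: 4.9
eef_pos: [0.5604, -0.0895, 0.0144]
ee_rot: [-180.0, -35.0, 107.7]
contact_force: [0.1, 0.5, 0.1]
gripper_width: 0.0853
time_s: 5.4
eef_pos: [0.5575, -0.0804, 0.0143]
ee_rot: [-180.0, -35.0, 107.6]
contact_force: [-0.3, -0.4, -0.5]
gripper_width: 0.0857
time_s: 5.9
eef_pos: [0.5545, -0.0708, 0.0143]
ee_rot: [-180.0, -35.0, 107.6]
contact_force: [-0.1, -0.8, 0.8]
gripper_width: 0.0852
```

```bash
python3 -m jog '[{"rot":[0,0,0],"dp":[-0.6,1.9,0],"jaw":100},{"rot":[0,0,0],"dp":[-0.6,1.9,0],"jaw":100},{"rot":[0,0,0],"dp":[-0.6,1.9,0],"jaw":100},{"rot":[0,0,0],"dp":[-0.6,1.9,0],"jaw":100},{"rot":[0,0,0],"dp":[-0.6,1.9,0],"jaw":100}]'
python3 - <<'E'
from h import *
im=grab('side','side3');t=grab('top','top3')
a=im['pixels'][100:260,200:360];b=t['pixels'][130:270,220:380]
cv2.imwrite('pics/c3.png',np.hstack([cv2.resize(a,(390,390),interpolation=cv2.INTER_CUBIC),cv2.resize(b,(400,390),interpolation=cv2.INTER_CUBIC)]))
print(robot.read_state()['contact_force'])
E
```

```text
time_s: 6.4
eef_pos: [0.5524, -0.0629, 0.0143]
ee_rot: [179.9, -34.8, 107.7]
contact_force: [1.9, -8.4, 0.1]
gripper_width: 0.085
[ 3.00038687 -6.59113491 -1.47650283]
```

View pics/c3.png

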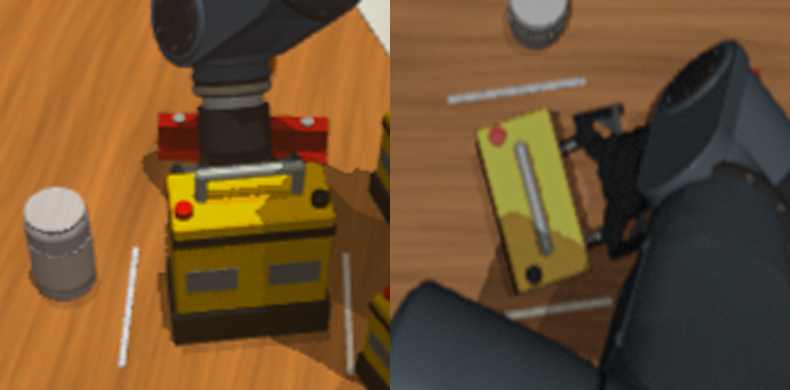

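Contact made (8.5 N); both fingers touch the base and the gripper body is clear of the case. Now I push along the lane, turning the box towards square with the bar.

```bash
python3 -m jog '[{"rot":[0,0,-0.4],"dp":[-0.8,4,0],"jaw":100},{"rot":[0,0,-0.6],"dp":[-0.8,6,0],"jaw":100},{"rot":[0,0,-0.6],"dp":[-0.8,6,0],"jaw":100},{"rot":[0,0,-0.6],"dp":[-0.8,6,0],"jaw":100},{"rot":[0,0,-0.6],"dp":[-0.8,6,0],"jaw":100},{"rot":[0,0,-0.6],"dp":[-0.8,6,0],"jaw":100},{"rot":[0,0,-0.6],"dp":[-0.8,6,0],"jaw":100},{"rot":[0,0,-0.6],"dp":[-0.8,6,0],"jaw":100},{"rot":[0,0,-0.6],"dp":[-0.8,6,0],"jaw":100},{"rot":[0,0,-0.6],"dp":[-0.8,6,0],"jaw":100}]'
cat > m.py <<'E'
from h import *
import sys
tag=sys.argv[1]
G=np.array([518,234.]);a=np.deg2rad(8.4);u=np.array([np.cos(a),np.sin(a)]);n=np.array([-u[1],u[0]])
for c in ['side','top']:
    im=grab(c,c+tag);P=world(im)
    hsv=cv2.cvtColor(im['pixels'],cv2.COLOR_BGR2HSV)
    m=(hsv[...,0]>22)&(hsv[...,0]<35)&(hsv[...,1]>150)&(abs(P[...,2]-.17)<.012)&(im['range_z']>0)
    p=P[m];
    if len(p)<50: print(c,'few');continue
    r=cv2.minAreaRect((p[:,:2]*1000).astype(np.float32))
    d=np.array(r[0])-G
    print(c,len(p),np.round(r[0]),np.round(r[1]),round(r[2],1),'x',round(d@u,1),'y',round(d@n,1),'topz',np.percentile(p[:,2],[2,98]).round(3))
s=robot.read_state();print(s['eef_pos'].round(4),s['ee_rot'].round(1),s['contact_force'].round(1))
E
python3 m.py 4
```

```text
time_s: 7.5
eef_pos: [0.5441, -0.0047, 0.0143]
ee_rot: [179.9, -34.8, 101.9]
contact_force: [0.2, -11.2, -0.3]
gripper_width: 0.0853
side 761 [546.  42.] [132.  72.] 10.3 x -0.8 y -194.0 topz [0.166 0.172]
top 353 [548.  38.] [126.  73.] 11.9 x 0.9 y -198.0 topz [0.165 0.173]
[ 0.5439 -0.0039  0.0143] [180.  -34.9 101.8] [ 1.2 -3.  -1.2]
```

```bash
python3 -m jog '[{"rot":[0,0,-0.4],"dp":[-0.9,6,0],"jaw":100},{"rot":[0,0,-0.4],"dp":[-0.9,6,0],"jaw":100},{"rot":[0,0,-0.4],"dp":[-0.9,6,0],"jaw":100},{"rot":[0,0,-0.4],"dp":[-0.9,6,0],"jaw":100},{"rot":[0,0,-0.4],"dp":[-0.9,6,0],"jaw":100},{"rot":[0,0,-0.4],"dp":[-0.9,6,0],"jaw":100},{"rot":[0,0,-0.4],"dp":[-0.9,6,0],"jaw":100},{"rot":[0,0,-0.4],"dp":[-0.9,6,0],"jaw":100},{"rot":[0,0,-0.2],"dp":[-0.9,6,0],"jaw":100},{"rot":[0,0,0],"dp":[-0.9,6,0],"jaw":100}]'
python3 m.py 5
```

```text
time_s: 8.6
eef_pos: [0.5353, 0.0554, 0.0143]
ee_rot: [179.9, -34.9, 98.5]
contact_force: [1.5, -10.2, 0.0]
gripper_width: 0.0855
side 1016 [531. 100.] [148.  74.] 6.0 x -6.3 y -134.0 topz [0.166 0.172]
top 375 [530.  96.] [149.  73.] 8.7 x -8.1 y -138.2 topz [0.165 0.172]
[0.535  0.0562 0.0143] [179.9 -34.9  98.5] [ 1.6 -3.4 -0.3]
```

View pics/side5.png

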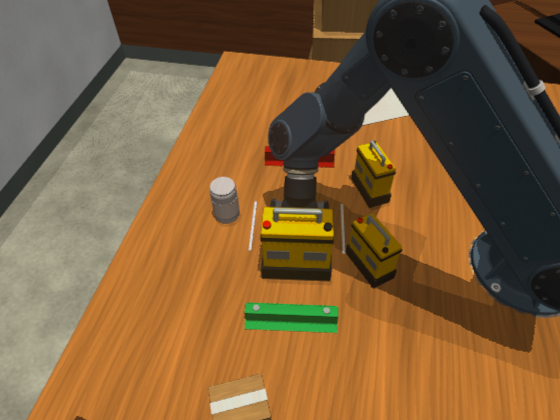

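View pics/top5.png

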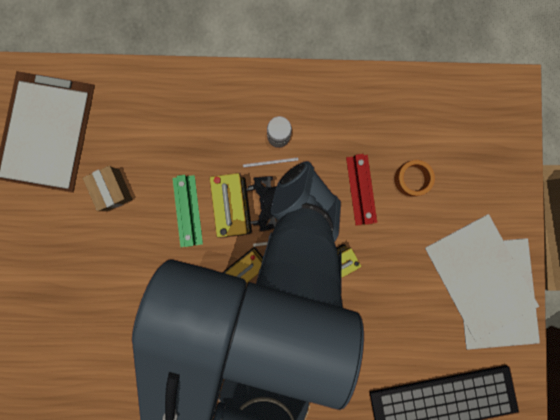

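The box is upright, about square and 7 mm off the bar's middle, roughly 82 mm short. I continue, slower towards the end.

```bash
python3 -m jog '[{"rot":[0,0,0],"dp":[-0.8,6,0],"jaw":100},{"rot":[0,0,0],"dp":[-0.8,6,0],"jaw":100},{"rot":[0,0,0],"dp":[-0.8,6,0],"jaw":100},{"rot":[0,0,0],"dp":[-0.8,6,0],"jaw":100},{"rot":[0,0,0],"dp":[-0.8,6,0],"jaw":100},{"rot":[0,0,0],"dp":[-0.8,6,0],"jaw":100},{"rot":[0,0,0],"dp":[-0.8,6,0],"jaw":100},{"rot":[0,0,0],"dp":[-0.8,6,0],"jaw":100},{"rot":[0,0,0],"dp":[-0.8,6,0],"jaw":100},{"rot":[0,0,0],"dp":[-0.8,6,0],"jaw":100}]'
python3 m.py 6
```

```text
time_s: 9.7
eef_pos: [0.5273, 0.1156, 0.0143]
ee_rot: [179.9, -34.9, 98.5]
contact_force: [0.5, -10.9, 1.3]
gripper_width: 0.0856
side 1311 [523. 160.] [148.  75.] 8.3 x -5.9 y -74.2 topz [0.165 0.172]
top 434 [522. 156.] [150.  72.] 8.5 x -7.1 y -78.2 topz [0.165 0.173]
[0.5271 0.1163 0.0143] [179.9 -34.9  98.5] [ 1.7 -2.4 -1.8]
```

```bash
python3 -m jog '[{"rot":[0,0,0],"dp":[-0.4,2.5,0],"jaw":100},{"rot":[0,0,0],"dp":[-0.4,2.5,0],"jaw":100},{"rot":[0,0,0],"dp":[-0.4,2.5,0],"jaw":100},{"rot":[0,0,0],"dp":[-0.4,2.5,0],"jaw":100},{"rot":[0,0,0],"dp":[-0.4,2.5,0],"jaw":100},{"rot":[0,0,0],"dp":[-0.4,2.5,0],"jaw":100}]'
python3 -m jog '[{"rot":[0,0,0],"dp":[-0.2,1,0],"jaw":100},{"rot":[0,0,0],"dp":[-0.2,1,0],"jaw":100}]'
python3 -m jog '[{"rot":[0,0,0],"dp":[-0.2,1,0],"jaw":100},{"rot":[0,0,0],"dp":[-0.2,1,0],"jaw":100}]'
python3 -m jog '[{"rot":[0,0,0],"dp":[-0.2,1,0],"jaw":100},{"rot":[0,0,0],"dp":[-0.2,1,0],"jaw":100}]'
```

```text
time_s: 10.4
eef_pos: [0.5249, 0.1305, 0.0143]
ee_rot: [179.9, -34.9, 98.5]
contact_force: [2.2, -10.5, 0.6]
gripper_width: 0.0857
time_s: 10.6
eef_pos: [0.5245, 0.1325, 0.0143]
ee_rot: [179.9, -34.9, 98.5]
contact_force: [1.1, -9.9, 0.2]
gripper_width: 0.0854
time_s: 10.8
eef_pos: [0.5242, 0.1345, 0.0143]
ee_rot: [179.9, -34.9, 98.5]
contact_force: [0.4, -9.7, 0.2]
gripper_width: 0.0852
time_s: 11.0
eef_pos: [0.5238, 0.1365, 0.0143]
ee_rot: [179.9, -34.9, 98.5]
contact_force: [2.3, -11.2, -0.0]
gripper_width: 0.0853
```

```bash
python3 -m jog '[{"rot":[0,0,0],"dp":[-0.2,1,0],"jaw":100},{"rot":[0,0,0],"dp":[-0.2,1,0],"jaw":100}]'
python3 -m jog '[{"rot":[0,0,0],"dp":[-0.1,0.7,0],"jaw":100}]'
python3 -m jog '[{"rot":[0,0,0],"dp":[-0.1,0.7,0],"jaw":100}]'
python3 m.py 7
```

```text
time_s: 11.2
eef_pos: [0.524, 0.1369, 0.0142]
ee_rot: [179.8, -34.7, 98.5]
contact_force: [-0.2, -31.7, 6.1]
gripper_width: 0.0857
time_s: 11.3
eef_pos: [0.524, 0.137, 0.0142]
ee_rot: [179.8, -34.7, 98.5]
contact_force: [0.2, -36.9, 8.0]
gripper_width: 0.0858
time_s: 11.4
eef_pos: [0.5241, 0.1371, 0.0142]
ee_rot: [179.8, -34.6, 98.5]
contact_force: [-1.7, -42.9, 10.6]
gripper_width: 0.0857
side 1430 [520. 181.] [148.  76.] 8.4 x -6.0 y -52.9 topz [0.164 0.172]
top 447 [519. 175.] [150.  72.] 8.5 x -7.4 y -58.0 topz [0.165 0.173]
[0.524  0.137  0.0142] [179.8 -34.6  98.5] [ -0.3 -38.7   7.7]
```

The force rises sharply with the TCP stopped: the box is seated flat on the bar. I back off along the lane, then up.

```bash
python3 -m jog '[{"rot":[0,0,0],"dp":[0.3,-2,0],"jaw":100},{"rot":[0,0,0],"dp":[0.3,-2,0],"jaw":100},{"rot":[0,0,0],"dp":[0.6,-4,0],"jaw":100},{"rot":[0,0,0],"dp":[1.2,-8,0],"jaw":100},{"rot":[0,0,0],"dp":[1.5,-10,0],"jaw":100},{"rot":[0,0,0],"dp":[1.5,-10,0],"jaw":100},{"rot":[0,0,0],"dp":[1.5,-10,0],"jaw":100},{"rot":[0,0,0],"dp":[1.5,-10,0],"jaw":100},{"rot":[0,0,0],"dp":[1.5,-10,0],"jaw":100},{"rot":[0,0,0],"dp":[1.5,-10,0],"jaw":100}]'
python3 -m jog '[{"rot":[0,0,0],"dp":[0,0,20],"jaw":100},{"rot":[0,0,0],"dp":[0,0,20],"jaw":100},{"rot":[0,0,0],"dp":[0,-10,20],"jaw":100},{"rot":[0,0,0],"dp":[0,-15,20],"jaw":100},{"rot":[0,0,0],"dp":[0,-20,20],"jaw":100},{"rot":[0,0,0],"dp":[0,-20,20],"jaw":100},{"rot":[0,0,0],"dp":[0,-20,20],"jaw":100},{"rot":[0,0,0],"dp":[0,-20,20],"jaw":100},{"rot":[0,0,0],"dp":[0,-20,20],"jaw":100},{"rot":[0,0,0],"dp":[0,0,20],"jaw":100}]'
python3 -m jog '[{"rot":[0,0,0],"dp":[0,-20,10],"jaw":100},{"rot":[0,0,0],"dp":[0,-30,0],"jaw":100},{"rot":[0,0,0],"dp":[0,-20,0],"jaw":100},{"rot":[0,0,0],"dp":[0,0,0],"jaw":100},{"rot":[0,0,0],"dp":[0,0,0],"jaw":100}]'
python3 m.py 8
python3 - <<'E'
from h import *
a=load('side8')['pixels'][180:400,180:420];b=load('top8')['pixels'][100:320,80:320]
cv2.imwrite('pics/c8.png',np.hstack([cv2.resize(x,(400,366),interpolation=cv2.INTER_CUBIC) for x in (a,b)]))
im=load('side8');P=world(im);hsv=cv2.cvtColor(im['pixels'],cv2.COLOR_BGR2HSV)
m=(hsv[...,0]>45)&(hsv[...,0]<80)&(hsv[...,1]>120)&(P[...,2]>.028)&(P[...,2]<.045)
r=cv2.minAreaRect((P[m][:,:2]*1000).astype(np.float32));print('bar',r)
E
```

```text
time_s: 12.5
eef_pos: [0.5339, 0.064, 0.0143]
ee_rot: [-180.0, -35.0, 98.4]
contact_force: [0.6, 0.6, -1.0]
gripper_width: 0.0855
time_s: 13.5
eef_pos: [0.5337, -0.0626, 0.2151]
ee_rot: [-180.0, -35.0, 98.3]
contact_force: [-0.7, -0.3, -0.5]
gripper_width: 0.0854
time_s: 14.0
eef_pos: [0.5335, -0.1301, 0.2238]
ee_rot: [-179.9, -35.1, 98.4]
contact_force: [0.7, -0.8, 0.2]
gripper_width: 0.0853
side 1393 [520. 180.] [147.  74.] 9.0 x -6.2 y -53.2 topz [0.166 0.172]
top 352 [519. 175.] [149.  72.] 9.0 x -7.6 y -58.5 topz [0.165 0.173]
[ 0.5336 -0.1294  0.224 ] [-179.9  -35.    98.4] [-0.1  0.3 -0.5]
bar ((519.3389892578125, 233.3631134033203), (197.72933959960938, 28.1865234375), 8.719444274902344)
```

View pics/c8.png

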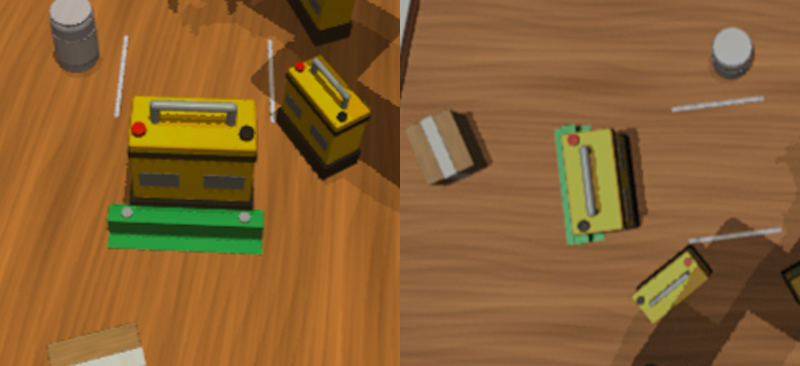

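View pics/side8.png

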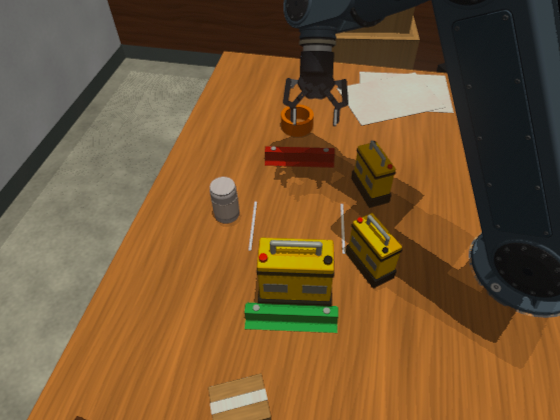

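The box stands upright against the green bar (side view, box at (295,270), bar at (291,311)). The hand is clear, and the can, carton and tape roll are where they were.

```bash
python3 - <<'E'
from rig import robot
print(robot.close_job())
E
```

```text
the job is handed in; nothing more can be done
None
```

I pushed the battery box low along the lane with the open, tilted fingers, turning it about 9° on the way. It is seated against the green bar, and I handed the job in at about 14 s. No verdict was reported.

**Seating:** contact force rose from about 10 N while sliding to about 40 N with the tool stopped. I then backed the hand off and raised it; the force reads about 0 and nothing is touching.

**Position, last pictures:**

| Check | Measured | Limit |
|---|---|---|
| Offset from the bar's middle | 6–8 mm | 35 mm |
| Box to bar centre distance, side camera | 53 mm | 62 mm (54 mm is flat contact) |
| Box to bar centre distance, top camera | 58.5 mm | 62 mm |
| Angle to the bar | under 1° | 5° |

- **Upright:** the box top is level at 0.17 m.
- **Bystanders:** by eye, the can, carton and tape roll show no movement in the pictures; I did not remeasure them.
- **Disagreement:** the two cameras differ by about 5 mm along the push. The top camera also put the bar about 3 mm closer before the push. That and the force rise make me trust flat contact.

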